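Tip the drilled block holes-up and push it against the stop bar

ROBOT

A 6-joint arm with a two-finger parallel gripper is mounted at the origin on a cart in front of the work surface, level with it; the furniture and walls round the work are solid. World frame = base frame: x ahead of the robot, y to its left, z up, the work surface at z = 0. Lengths are in m, angles in degrees, forces in N, time in s.
With the tool pointing down it reaches from about 0.25 to 0.725 m from the base axis. Payload 9.7 kg.
Tool frame: the origin (TCP) lies midway between the tips of the shut fingers; the grasp point (between the pads) lies 19 mm behind it (bot.hold_point_z is the distance from the TCP to the grasp point, in m); z points along the fingers, y is the line along which they close (so a half turn about z gives the same grasp; the last joint's range is limited). The gripper opens to 85 mm and grips with 20 to 120 N. Pads are 22 mm wide; open, the fingers measure 114 mm over their backs; the gripper's body (76 mm by 85 mm) begins 54 mm behind the grasp point. The pads swing forward as they close: fully open they stand 13 mm farther back than shut.
Start: joints at [-70.703, 4.979, 10.078, 95.1, 0, 90], TCP at [0.182, -0.519, 0.21] pointing down, gripper open.
Joint ranges: [-179.16, 179.16], [-48.56, 103.87], [-65.8, 70.77], [-126.05, 130.52], [-82.76, 87.17], [-180, 180]. Speed limits (degrees/s): [127.2, 127.2, 147.25, 180, 180, 180].

INTERFACE

Orientations are given as [roll, pitch, yaw] about the fixed x, y, z axes, in that order (R = Rz(yaw) Ry(pitch) Rx(roll)).
In Python, from workcell import bot gives the robot as it stands.
- The arm moves only by the tool play_rows, never from a script. Its argument "steps" is a list that holds one entry, the list of rows, each a list of 4 numbers: the shift along the tool's x, y, z in m, then the turn about the tool's z in rad. In form: [[[tx, ty, tz, yaw], ...]]. A call has exactly 5 rows; each row shifts and turns the commanded pose from where the row before left it, along the tool's axes as they then stand; what a row does not reach is not made up. A row lasts 1/12 s, in which the tool goes at most 41.7 mm and 7.16 degrees, less where a joint would pass 70% of its speed; a pose out of reach is approached as far as the arm can. A call is refused whole if a number of a shift passes 0.0417 or a number of a turn 0.125, either way. A call with a gripper value outside its range is refused whole. "gripper" is the finger opening in m, from 0 to 0.0854, set as the call begins (left out, the last holds). The fingers move at their own pace and stop on an object; "squeeze" is the grip in N (left out, the last holds). Time passes only in rows, so rows that do not move let the fingers close, or fill a call up. It gives the time, the measured TCP pose, the force, the opening and the grip force at its end, in the units of the state.
- bot.get_obs(): the state, without advancing time (a new reading comes with each control period).
- bot.camera(name): name is "side" or "top" or "wrist"; returns a dict with "img" (420x560x3 uint8, blue, green, red), "vfov" (degrees; the focal length in pixels is half the picture's height over the tangent of half this angle, whatever the lens; pixels are square), "cx", "cy" (the principal point, pixels), "xyz" and "attitude" of the camera in the world. Camera axes: x right, y down, z forward; pixel columns grow to the right and rows downward; lengths in m; the calibration is good to about 2 mm. A picture is of the moment at which its call begins. There is no depth.
- bot.job_done(): hands the job in; it is judged then, once.
The state is a dict: "time": time; "q": joint angles; "qd": joint speeds; "joint_efforts": joint torques, N m; "ee_pos": TCP position; "tcp_rot": TCP orientation; "wrist_force": force on the tool from outside, world axes, zero at the start; "torque": the same for the moment, N m; "opening": finger opening in m; "grasp_force": force on a finger pad.
Only numpy, scipy, OpenCV 4.12 (cv2) and the standard library are available. Lean on these libraries where they do the work, as an engineer would, in place of code of your own. Each camera call takes 0.05 s, during which the arm holds its last target. There are 200 camera calls.

TASK

The drilled aluminium block has been left standing on its end. Push it over towards the blue stop bar so that it lies flat on the table with its holes facing up, and push it along until its end sits square and flush against the long side of the bar. Only push it with the fingers, do not lift or carry it, and leave the stamp, the plug-in key and the mouse where they are.

Things in the scene. Friction and masses are not known exactly. Their poses are not given: they have to be found in the camera images.
- block: Silver-grey drilled aluminium block, 40 (own x) x 60 (own y) x 25 mm (own z), 0.11 to 0.23 kg, loose. Origin: centre of the face opposite the five holes; own z points out of the holed face. It starts on its 40 x 25 mm end, own y up, top 60 mm high, own z level and away from the bar within 0.3 rad. Pushed near its top towards the bar it topples past about 23 degrees, landing holes up, own y to the bar.
- block_center (a point): Centre of the block, 12.5 mm along its own z from its origin; 30 mm above the table when the block stands on end, 12.5 mm when it lies flat.
- stop_bar: Blue stop bar, fixed on the table: 120 mm long (own y), 16 mm thick (own x), 20 mm high. Origin: centre of its underside; own z up, own x from the block towards the bar; its working side is at own x = -8 mm. The block's centre starts at own x = -127 to -103 mm, within 20 mm of own y = 0; flush and square against the bar, it is at own x = -38 mm.
- ok_stamp: Rubber stamp with a wooden grip, standing, 27 x 46 x 65 mm high, loose; origin at the centre of its underside. Bystander.
- usb_dongle: Small black plug-in key with a metal plug, 18 x 54 x 9 mm high, loose; origin at the centre of its underside. Bystander.
- mouse: Black computer mouse, 63 x 105 x 37 mm high, loose; origin at the centre of its underside. Bystander.
There are look-alikes about, which are no part of the job. Leave any pink or yellow look-alike of the block alone.

How it is judged:
By the outcome, as a careful person would: the job done as asked, in the order asked, and still so for the second after the job is handed in, with the robot touching nothing.
It also fails if it takes over 53 s, if anything falls off the work surface, if the arm or the gripper's body presses on something with over 40 N, if the wrist force passes 120 N, or if a joint passes its speed limit or range.

## Working session

There is one attempt and no reset: what is moved stays moved. The work goes in short steps, Python scripts to look and compute and a tool call to move; the robot and the scene stay as the last step left them, time stands still between calls to the robot, and variables do not carry over. Pictures are saved under pics/ and viewed, at most 10 in all, crops included, and the job is handed in when it is done.

Besides the shell and the picture viewer there is one more tool, called as name(argument=value, ...) on one line, values as JSON. play_rows: Moves the arm, as the interface text tells. Its arguments: {"type":"object","properties":{"steps":{"type":"array","items":{"type":"array","items":{"type":"array","items":{"type":"number"}}}},"gripper":{"type":"number"},"squeeze":{"type":"number"}},"required":["steps"]}

```bash
mkdir -p pics; cat > h.py <<'E'
import numpy as np, cv2
from scipy.spatial.transform import Rotation as R
from workcell import bot
def cam(n,f=None):
    c=bot.camera(n)
    if f: cv2.imwrite('pics/'+f,c['img'])
    return c
def rot(c):
    a=np.array(c['attitude'],float)
    return a if a.shape==(3,3) else R.from_euler('xyz',a,degrees=True).as_matrix()
def unproj(c,u,v,z):
    f=210/np.tan(np.radians(c['vfov'])/2)
    d=rot(c)@np.array([(u-c['cx'])/f,(v-c['cy'])/f,1]); o=np.array(c['xyz'])
    return o+d*(z-o[2])/d[2]
E
python3 - <<'E'
from h import *
for n in('top','side'):
    c=cam(n,n+'0.png'); print({k:v for k,v in c.items() if k!='img'})
print(bot.get_obs())
E
```

```text
{'vfov': 56.386851336902026, 'cx': 273.2716714639455, 'cy': 210.87293470857955, 'xyz': array([0.37793246, 0.36530184, 0.87993717]), 'attitude': array([-173.32176006,   -2.43103605,  -91.51699967])}
{'vfov': 47.60552434400963, 'cx': 283.7909157312257, 'cy': 205.84839685329325, 'xyz': array([0.18011007, 0.70034573, 0.86915061]), 'attitude': array([-1.50829667e+02, -8.32691360e-02, -1.41505671e+02])}
{'time': 0.1, 'q': array([-7.07037082e+01,  5.00838306e+00,  1.00383603e+01,  9.50996387e+01,
       -8.55831228e-04,  8.99989859e+01]), 'qd': array([-0.05270658, -0.11339969,  0.05577361,  0.08550906, -0.09162966,
        0.08673346]), 'joint_efforts': array([-1.26253650e-03, -5.21562624e+01,  4.65652943e+01,  1.59707159e-02,
       -9.86897476e-05, -6.11833411e-07]), 'ee_pos': array([ 0.18166716, -0.51888149,  0.20934414]), 'tcp_rot': array([-1.79930339e+02,  8.54597620e-04,  1.92973070e+01]), 'wrist_force': array([ 0.4056044 , -0.03370086, -0.55344806]), 'torque': array([ 0.03267613,  0.04209725, -0.05987571]), 'grasp_force': 0.0, 'opening': 0.08528605834291174}
```

View pics/top0.png

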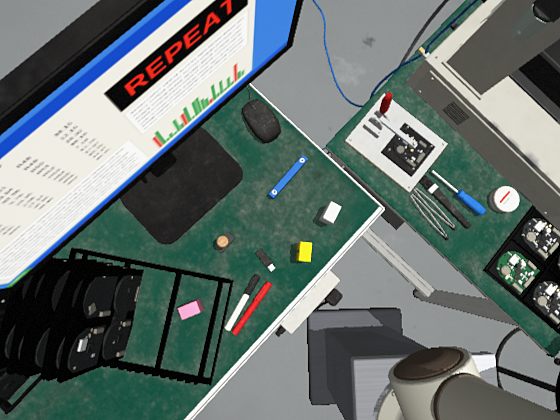

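View pics/side0.png

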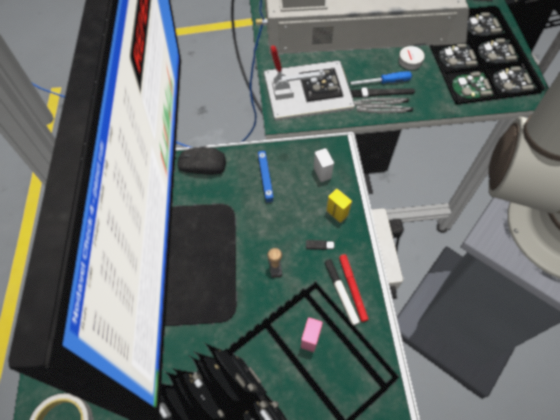

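Candidates in the top view: the white/silver block at (328,212), a yellow one at (304,252) and a pink one at (190,309). By the description it is the silver one. The bar runs from (273,194) to (304,160), the mouse is at (262,120), the stamp at (223,241) and the key at (265,260). Next is a close crop to check.

```bash
python3 - <<'E'
import cv2
a=cv2.imread('pics/top0.png')[140:240,250:360]; b=cv2.imread('pics/side0.png')[140:230,250:350]
a=cv2.resize(a,(660,600),interpolation=cv2.INTER_CUBIC)
cv2.imwrite('pics/a.png',a)
b=cv2.resize(b,(660,594),interpolation=cv2.INTER_CUBIC); cv2.imwrite('pics/b.png',b)
from h import *
c=cam('top')
for p in [(275,193),(304,160),(328,212),(305,252),(262,120),(223,241),(265,260),(383,208),(250,85),(300,30)]: print(p,unproj(c,*p,0.02).round(3))
E
```

```text
(275, 193) [0.518 0.321 0.02 ]
(304, 160) [0.592 0.254 0.02 ]
(328, 212) [0.473 0.204 0.02 ]
(305, 252) [0.385 0.259 0.02 ]
(262, 120) [0.686 0.346 0.02 ]
(223, 241) [0.414 0.438 0.02 ]
(265, 260) [0.37  0.347 0.02 ]
(383, 208) [0.479 0.08  0.02 ]
(250, 85) [0.769 0.372 0.02 ]
(300, 30) [0.903 0.252 0.02 ]
```

View pics/a.png

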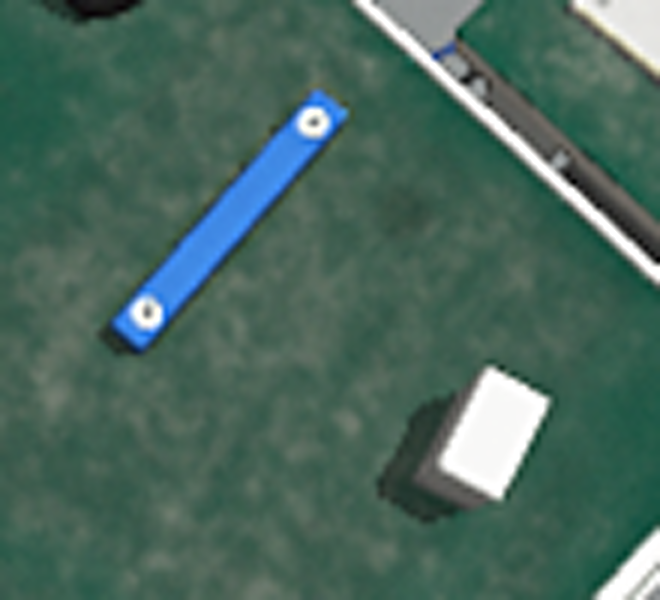

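View pics/b.png

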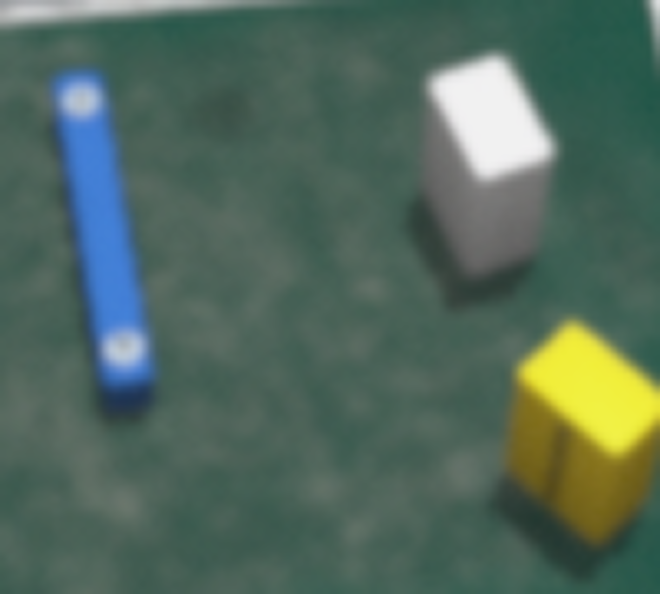

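The crop confirms the silver block standing on end. Its top corners in the top crop are (490,367), (551,399), (501,500) and (438,466). The bar's top corners are (317,90), (348,113), (140,350) and (112,325).

```bash
python3 - <<'E'
from h import *
for n,s,o,bl,ba in(('top',6,(250,140),[(490,367),(551,399),(501,500),(438,466)],[(317,90),(348,113),(140,350),(112,325)]),
 ('side',6.6,(250,140),[(430,78),(502,55),(555,150),(485,180)],[(55,75),(103,72),(152,375),(103,385)])):
    c=cam(n); f=lambda P,z:np.array([unproj(c,o[0]+(x+.5)/s-.5,o[1]+(y+.5)/s-.5,z)[:2] for x,y in P])
    for nm,P,z in(('block',bl,.06),('bar',ba,.02)):
        Q=f(P,z); e=np.roll(Q,-1,0)-Q
        print(n,nm,Q.mean(0).round(4),Q.round(3).tolist(),np.hypot(*e.T).round(4),np.degrees(np.arctan2(*e.T[::-1])).round(1))
E
```

```text
top block [0.4686 0.2031] [[0.492, 0.204], [0.48, 0.183], [0.445, 0.202], [0.457, 0.224]] [0.0244 0.0405 0.0252 0.0402] [-119.2  151.3   60.2  -29.9]
top bar [0.5556 0.2912] [[0.604, 0.257], [0.595, 0.246], [0.507, 0.326], [0.516, 0.336]] [0.0145 0.1197 0.0139 0.1185] [-128.4  137.7   46.6  -42.1]
side block [0.4668 0.2037] [[0.491, 0.205], [0.478, 0.183], [0.444, 0.202], [0.454, 0.225]] [0.0247 0.0392 0.0249 0.0417] [-120.3  150.9   65.3  -29.2]
side bar [0.5545 0.2913] [[0.604, 0.256], [0.592, 0.246], [0.506, 0.325], [0.516, 0.338]] [0.0159 0.1174 0.0157 0.1199] [-137.1  137.1   51.9  -42.8]
```

Measurements agree between the two views. The block centre is (0.468, 0.203), and its direction towards the bar is about 60.5°. The bar centre is (0.555, 0.291) with own x at about 47.4°. The block is therefore at own x −124 mm, own y +5 mm, within the given range. I will push with two slightly open fingers, moving along tool x, toppling first and then squaring up.

play_rows(steps=[[[0,0,0,-0.12],[0,0,0,-0.12],[0,0,0,-0.12],[0,0,0,-0.12],[0,0,0,-0.12]]], gripper=0.02)

```text
time: 0.67
ee_pos: [0.1817, -0.519, 0.2098]
tcp_rot: [-180.0, -0.0, 54.0]
wrist_force: [-0.2, 0.2, 0.4]
opening: 0.0256
grasp_force: 0.0
```

play_rows(steps=[[[0,0,0,-0.12],[0,0,0,0],[0.03,-0.01,0,0],[0.03,-0.01,0,0],[0,0,0,0]]])

```text
time: 1.08
ee_pos: [0.1942, -0.4534, 0.2105]
tcp_rot: [-180.0, -0.1, 60.4]
wrist_force: [-0.4, 0.9, -0.1]
opening: 0.02
grasp_force: 0.0
```

```bash
cat >> h.py <<'E'
def to(x,y,z,yaw=None):
    o=bot.get_obs(); r=o['tcp_rot']; M=R.from_euler('xyz',r,degrees=True).as_matrix()
    d=M.T@(np.array([x,y,z])-o['ee_pos'])
    print('t',round(o['time'],2),'pos',o['ee_pos'].round(4),'rot',r.round(2),'tool d',d.round(4),'F',o['wrist_force'].round(1),'op',round(o['opening'],4), 'turn',None if yaw is None else round(-np.radians(yaw-r[2]),3))
def behind(dist,hd=60.6,cx=.4677,cy=.2034):
    a=np.radians(hd); return cx-dist*np.cos(a),cy-dist*np.sin(a)
E
python3 -c "
from h import *
to(*behind(.055),.21,60.6)"
```

```text
t 1.08 pos [ 0.1942 -0.4534  0.2105] rot [-1.7997e+02 -7.0000e-02  6.0350e+01] tool d [ 0.6511 -0.087   0.0013] F [-0.4  0.9 -0.1] op 0.02 turn -0.004
```

play_rows(steps=[[[0.036,-0.0048,0,0],[0.036,-0.0048,0,0],[0.036,-0.0048,0,0],[0.036,-0.0048,0,0],[0.036,-0.0048,0,0]]])

```text
time: 1.5
ee_pos: [0.2616, -0.2871, 0.21]
tcp_rot: [180.0, 0.0, 60.3]
wrist_force: [0.6, -0.4, 0.8]
opening: 0.0201
grasp_force: 0.0
```

play_rows(steps=[[[0.036,-0.0048,0,0],[0.036,-0.0048,0,0],[0.036,-0.0048,0,0],[0.036,-0.0048,0,0],[0.036,-0.0048,0,0]]])

```text
time: 1.92
ee_pos: [0.3293, -0.1183, 0.2102]
tcp_rot: [179.9, -0.0, 60.3]
wrist_force: [0.5, -0.2, -0.6]
opening: 0.0201
grasp_force: 0.0
```

play_rows(steps=[[[0.036,-0.0048,0,0],[0.036,-0.0048,0,0],[0.036,-0.0048,0,0],[0.036,-0.0048,0,0],[0.036,-0.0048,0,0]]])

```text
time: 2.33
ee_pos: [0.397, 0.0506, 0.2102]
tcp_rot: [180.0, -0.0, 60.3]
wrist_force: [0.2, -0.8, 0.9]
opening: 0.0202
grasp_force: 0.0
```

```bash
python3 -c "
from h import *
to(*behind(.055),.21,60.6)"
```

```text
t 2.33 pos [0.397  0.0506 0.2102] rot [ 1.7996e+02 -3.0000e-02  6.0320e+01] tool d [ 0.1128 -0.0139  0.0003] F [ 0.2 -0.8  0.9] op 0.0202 turn -0.005
```

play_rows(steps=[[[0.03,-0.0035,0,0],[0.03,-0.0035,0,0],[0.03,-0.0035,0,-0.005],[0.023,-0.0035,0,0],[0,0,0,0]]])

```text
time: 2.75
ee_pos: [0.4409, 0.1571, 0.2091]
tcp_rot: [-180.0, -0.0, 60.8]
wrist_force: [-0.2, 0.2, 0.3]
opening: 0.0201
grasp_force: 0.0
```

play_rows(steps=[[[0,0,0.035,0],[0,0,0.035,0],[0,0,0.035,0],[0,0,0.035,0],[0,0,0.02,0]]])

```text
time: 3.17
ee_pos: [0.4383, 0.1529, 0.0463]
tcp_rot: [-179.9, 0.2, 60.6]
wrist_force: [-0.6, 0.9, -0.4]
opening: 0.02
grasp_force: 0.0
```

```bash
python3 -c "
from h import *
to(*behind(.0275),.047,60.6)
a=cam('top')['img'][110:270,210:420];b=cam('side')['img'][100:300,200:400]
cv2.imwrite('pics/c.png',np.hstack([cv2.resize(a,(400,305)),cv2.resize(b,(400,400))[:305]]))
"
```

```text
t 3.17 pos [0.4383 0.1529 0.0463] rot [-1.7987e+02  1.6000e-01  6.0610e+01] tool d [ 0.0309  0.0009 -0.0008] F [-0.6  0.9 -0.4] op 0.02 turn 0.0
```

View pics/c.png

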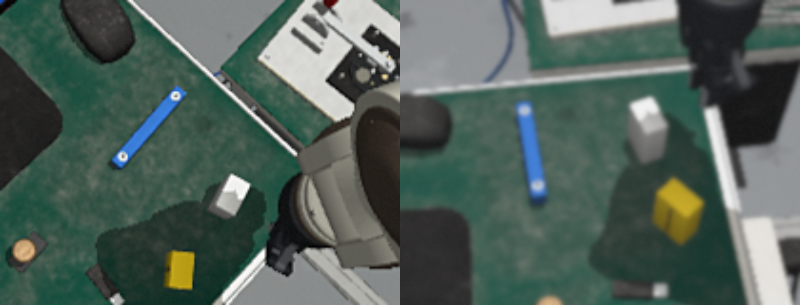

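The silver block is still standing at (233,195) in the left half. The fingers are behind it, clear of the yellow block, with about 30 mm to contact.

play_rows(steps=[[[0.008,0,0,0],[0.008,0,0,0],[0.006,0,0,0],[0.003,0,0,0],[0.003,0,0,0]]])

```text
time: 3.68
ee_pos: [0.4544, 0.1792, 0.051]
tcp_rot: [179.9, -0.1, 60.9]
wrist_force: [0.1, -0.5, 0.8]
opening: 0.0196
grasp_force: 0.0
```

play_rows(steps=[[[0.003,0,0,0],[0.003,0,0,0],[0.003,0,0,0],[0.003,0,0,0],[0,0,0,0]]])

```text
time: 4.1
ee_pos: [0.4596, 0.1892, 0.05]
tcp_rot: [-180.0, -0.0, 60.8]
wrist_force: [-0.7, 0.5, -0.7]
opening: 0.0197
grasp_force: 0.0
```

play_rows(steps=[[[0.003,0,0,0],[0.003,0,0,0],[0.003,0,0,0],[0.003,0,0,0],[0,0,0,0]]])

```text
time: 4.52
ee_pos: [0.4655, 0.1998, 0.05]
tcp_rot: [180.0, -0.0, 60.8]
wrist_force: [-0.7, -0.4, -0.4]
opening: 0.02
grasp_force: 0.0
```

```bash
python3 -c "
from h import *
to(*behind(.0),.047,60.6)
a=cam('top')['img'][110:270,210:420];b=cam('side')['img'][100:300,200:400]
cv2.imwrite('pics/d.png',np.hstack([cv2.resize(a,(400,305)),cv2.resize(b,(400,400))[:305]]))
"
```

```text
t 4.52 pos [0.4655 0.1998 0.05  ] rot [ 1.800e+02 -1.000e-02  6.085e+01] tool d [0.0042 0.0001 0.003 ] F [-0.7 -0.4 -0.4] op 0.02 turn 0.004
```

View pics/d.png

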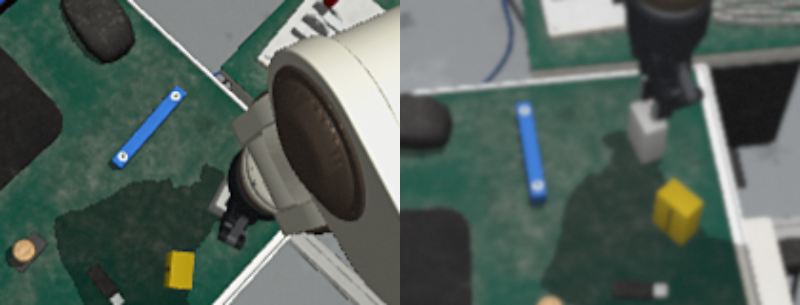

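```bash
python3 -c "
from h import *
b=cam('side')['img'][130:200,290:370];a=cv2.imread('pics/side0.png')[130:200,290:370]
cv2.imwrite('pics/e.png',np.hstack([cv2.resize(x,(400,350),interpolation=cv2.INTER_CUBIC) for x in(a,b)]))
"
```

```text
(no output)
```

View pics/e.png

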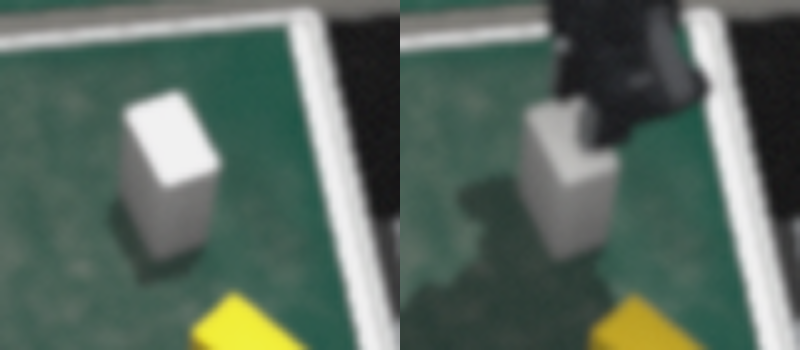

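The block has not moved. The open fingertips are riding just above its top face, so the swing-back at this opening is about 11 mm. I will lift, back off, go lower and push again.

play_rows(steps=[[[0,0,-0.01,0],[-0.02,0,0,0],[-0.022,0,0,0],[0,0,0.024,0],[0,0,0,0]]])

```text
time: 5.08
ee_pos: [0.4434, 0.1616, 0.0341]
tcp_rot: [-179.9, 0.1, 60.8]
wrist_force: [-0.6, 0.5, -0.8]
opening: 0.0202
grasp_force: 0.0
```

play_rows(steps=[[[0.006,0,0,0],[0.006,0,0,0],[0.004,0,0,0],[0.003,0,0,0],[0.003,0,0,0]]])

```text
time: 5.5
ee_pos: [0.456, 0.1827, 0.0365]
tcp_rot: [180.0, -0.0, 60.9]
wrist_force: [-0.4, 0.2, -0.1]
opening: 0.0197
grasp_force: 0.0
```

play_rows(steps=[[[0.003,0,0,0],[0.003,0,0,0],[0.003,0,0,0],[0.003,0,0,0],[0,0,0,0]]])

```text
time: 5.92
ee_pos: [0.4624, 0.1931, 0.0381]
tcp_rot: [179.9, -0.1, 60.8]
wrist_force: [-3.8, -1.4, 14.6]
opening: 0.0201
grasp_force: 6.3
```

```bash
python3 -c "
from h import *
to(*behind(.0),.036,60.6)
b=cam('side')['img'][120:200,270:370];c=cam('wrist')['img']
cv2.imwrite('pics/f.png',np.hstack([cv2.resize(x,(400,320),interpolation=cv2.INTER_CUBIC) for x in(b,c)]))
"
```

```text
t 5.92 pos [0.4624 0.1931 0.0381] rot [ 1.799e+02 -1.200e-01  6.084e+01] tool d [ 0.0116 -0.0004  0.0021] F [-3.8 -1.4 14.6] op 0.0201 turn 0.004
```

View pics/f.png

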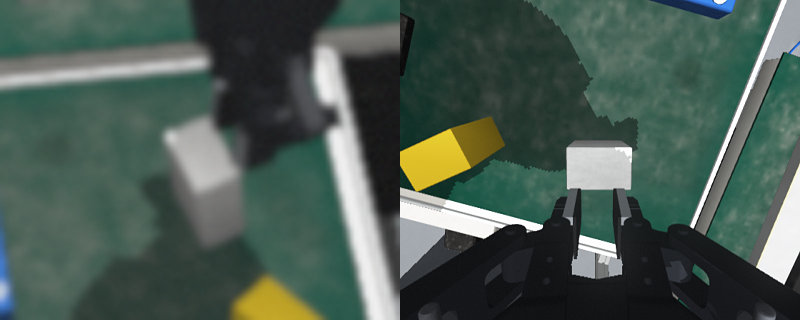

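In the left crop the block still stands, slightly leaning. The wrist view shows both fingertips centred on its rear edge, with the block's top at (600,165). There is an odd upward force, so I will let it settle and read it again.

play_rows(steps=[[[0,0,0,0],[0,0,0,0],[0,0,0,0],[0,0,0,0],[0,0,0,0]]])

```text
time: 6.43
ee_pos: [0.4621, 0.1927, 0.038]
tcp_rot: [179.9, -0.1, 60.8]
wrist_force: [-3.2, -2.3, 14.6]
opening: 0.0198
grasp_force: 6.3
```

It is a steady downward press, so something is wedged on the edge. I will back off diagonally, shut the fingers so the tip is exactly at the TCP, and push again at a known height.

play_rows(steps=[[[-0.002,0,-0.003,0],[-0.003,0,-0.003,0],[-0.006,0,-0.003,0],[-0.015,0,0,0],[-0.015,0,0,0]]], gripper=0.02)

```text
time: 6.85
ee_pos: [0.4409, 0.1561, 0.045]
tcp_rot: [-180.0, 0.0, 60.9]
wrist_force: [0.0, -0.5, 0.7]
opening: 0.02
grasp_force: 0.0
```

play_rows(steps=[[[0,0,0,0],[0,0,0,0],[0,0,0,0],[0,0,0,0],[0,0,0,0]]], gripper=0)

```text
time: 7.27
ee_pos: [0.4415, 0.1569, 0.0449]
tcp_rot: [-180.0, -0.0, 60.9]
wrist_force: [0.2, 0.1, -0.9]
opening: 0.0002
grasp_force: 0.0
```

```bash
python3 -c "
from h import *
to(*behind(.0),.048,60.6)
b=cam('side')['img'][120:200,270:370];c=cam('wrist');print(c['xyz'],c['attitude'],c['vfov'],c['cx'],c['cy']);c=c['img'][120:345,150:430]
cv2.imwrite('pics/wr1.png',c)
cv2.imwrite('pics/g.png',np.hstack([cv2.resize(x,(400,320),interpolation=cv2.INTER_CUBIC) for x in(b,c)]))
"
```

```text
t 7.27 pos [0.4415 0.1569 0.0449] rot [-179.99   -0.     60.86] tool d [ 0.0533  0.0002 -0.0031] F [ 0.2  0.1 -0.9] op 0.0002 turn 0.005
[0.47546037 0.21601481 0.20903411] [ 1.64434564e+02 -3.34738319e-02 -2.91535292e+01] 62.8674849784927 275.3699159517863 205.87355544516794
```

View pics/g.png

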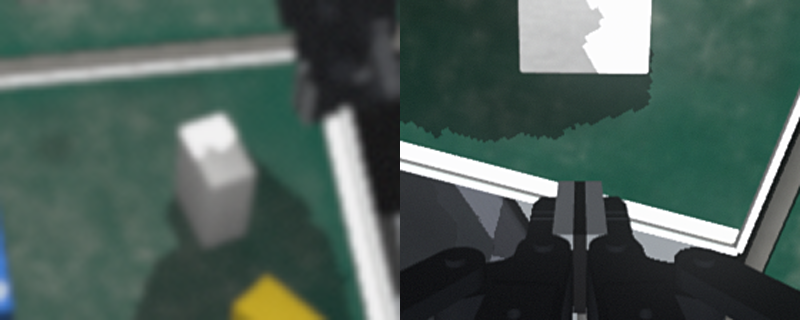

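The block is upright again, in place and square to the tool, with its rear top edge from (520,72) to (651,74) in the wrist crop. The fingers are shut and centred on it.

play_rows(steps=[[[0.007,0,-0.003,0],[0.007,0,0,0],[0.007,0,0,0],[0.004,0,0,0],[0.004,0,0,0]]])

```text
time: 7.78
ee_pos: [0.4558, 0.1826, 0.0478]
tcp_rot: [-180.0, 0.0, 60.9]
wrist_force: [0.5, 0.3, -0.3]
opening: -0.0003
grasp_force: 0.0
```

play_rows(steps=[[[0.003,0,0,0],[0.003,0,0,0],[0.003,0,0,0],[0.003,0,0,0],[0.003,0,0,0]]])

```text
time: 8.2
ee_pos: [0.4629, 0.1952, 0.048]
tcp_rot: [-180.0, 0.0, 60.8]
wrist_force: [-0.2, -0.3, -0.7]
opening: 0.0005
grasp_force: 0.0
```

```bash
python3 -c "
from h import *
to(*behind(.0),.048,60.6)
c=cam('wrist');cv2.imwrite('pics/wr2.png',c['img'])
g=cv2.cvtColor(c['img'],6); print(np.array([g[r,240:330].mean() for r in range(100,330,10)]).round())
b=cam('side')['img'];cv2.imwrite('pics/s2.png',b)
hs=cv2.cvtColor(b,40)[120:200,290:345]; m=((hs[...,1]<40)&(hs[...,2]>100)); print(np.argwhere(m).mean(0),m.sum())
"
```

```text
t 8.2 pos [0.4629 0.1952 0.048 ] rot [-180.      0.     60.83] tool d [ 0.0095  0.0002 -0.    ] F [-0.2 -0.3 -0.7] op 0.0005 turn 0.004
[ 83.  79.  77.  82.  83.  73.  57.  57.  59. 100. 124. 140. 200. 193.
 189. 143.  76.  62.  57.  42.  29.  24.  22.]
[33.6041979  26.79910045] 667
```

play_rows(steps=[[[0.003,0,0,0],[0.003,0,0,0],[0.003,0,0,0],[0.003,0,0,0],[0.003,0,0,0]]])

```text
time: 8.72
ee_pos: [0.4703, 0.2084, 0.048]
tcp_rot: [-180.0, -0.0, 60.8]
wrist_force: [-1.4, -0.5, -0.2]
opening: 0.0003
grasp_force: 0.0
```

```bash
cat > chk.py <<'E'
from h import *
from sys import argv
to(*behind(.0),.048,60.6)
c=cam('wrist');cv2.imwrite('pics/w%s.png'%argv[1],c['img'])
b=cam('side')['img'];cv2.imwrite('pics/s%s.png'%argv[1],b)
hs=cv2.cvtColor(b,40)[120:200,250:345]; m=((hs[...,1]<40)&(hs[...,2]>100)).astype(np.uint8)
n,l,st,ce=cv2.connectedComponentsWithStats(m); i=1+st[1:,4].argmax(); print(ce[i]+[250,120],st[i]+[250,120,0,0,0])
E
python3 chk.py 3
```

```text
t 8.72 pos [0.4703 0.2084 0.048 ] rot [-180.     -0.     60.84] tool d [-0.0056  0.0002 -0.    ] F [-1.4 -0.5 -0.2] op 0.0003 turn 0.004
[275.37829457 135.03875969] [250 120  67  25 645]
```

play_rows(steps=[[[0.003,0,0,0],[0.003,0,0,0],[0.003,0,0,0],[0,0,0,0],[0,0,0,0]]])

```text
time: 9.23
ee_pos: [0.4745, 0.2161, 0.0479]
tcp_rot: [-180.0, 0.0, 60.8]
wrist_force: [-0.3, 0.5, 0.4]
opening: -0.0002
grasp_force: 0.0
```

```bash
sed -i 's/\[120:200,250:345\]/[150:200,260:345]/; s/\[250,120/[260,150/g; s/>100))/>90))/' chk.py
cat >> chk.py <<'E'
def rows(im,x0,x1,y0,y1):
    h=cv2.cvtColor(im,40)[y0:y1:2,x0:x1:2].astype(int)
    for r in h: print(''.join('B' if (p[1]>150 and 90<p[0]<130) else 'y' if p[1]>150 and p[0]<40 else '#' if p[2]<40 else '.' if p[1]>50 else 'o' if p[2]<150 else 'O' for p in r))
rows(b,260,350,140,200)
E
python3 chk.py 4
```

```text
t 9.23 pos [0.4745 0.2161 0.0479] rot [-180.      0.     60.85] tool d [-0.0144  0.0002 -0.0001] F [-0.3  0.5  0.4] op -0.0002 turn 0.004
[324.02645503 167.17989418] [314 156  21  25 378]
OOOOOOOOOOOOOooooo.........#######oooo......O
OOoooo.....................########ooo.......
...........................o######oooo.......
...........................oo##oooooooo......
...........................oo##ooooooooo.....
......................oo...ooo##ooooooooo....
...........................ooo####oooooo.....
.O.........................ooo#####oooo......
.O.........................ooo##oooo.........
B.B........................oooooOOOOo........
BBBB.......................ooooOOOOOO........
BBBB.......................oooOOOOOOOo.......
BBBB.......................ooooOOOOOO........
BBBB.o.....................ooooOOOooo........
.BBB.ooo...................oooooooooo........
.BBB....o....o.............oooooooooo........
.BBBB.....oooo..............ooooooooo........
.BBBB.....ooooo.............ooooooooo........
.BBBB..o.o.oo.oo.....oo.....oooooooo.........
.BBBB...o....oooo....ooo....oooooooo.........
.BBBB...o.....oooo....o.....ooooooo..........
..BBBB.oo.....ooo.....ooo..ooooo.............
..BBBB.o.......o......ooo....o...............
..BBBB.o.oo...o..............oo..............
..BBBB....ooo.o......................o.......
..B......ooooo.....o.oo...............y......
....OO...oooo......oooo..........ooo.yyyy....
...........oo.........o...........o.yyyyyy...
...B.BB..................oo.oo.....yyyyyyyy..
o..BBB...................oooo......yyyyyyyyy.
```

```bash
python3 - <<'E'
from h import *
o=bot.get_obs()['ee_pos']
def proj(c,p):
    f=210/np.tan(np.radians(c['vfov'])/2); q=rot(c).T@(np.array(p)-c['xyz']); return f*q[0]/q[2]+c['cx'],f*q[1]/q[2]+c['cy']
s=cam('side');t=cam('top');w=cam('wrist')
print([np.round(proj(c,o),1) for c in(s,t,w)])
r=lambda x,k:cv2.resize(x,(400,300),interpolation=cv2.INTER_CUBIC)
S=s['img'].copy()
s2=cv2.imread('pics/s2.png');s3=cv2.imread('pics/s3.png')
A=lambda i:r(i[130:205,280:380],1)
cv2.imwrite('pics/z.png',np.vstack([np.hstack([A(s2),A(S)]),np.hstack([r(cv2.imread('pics/w3.png')[60:360,80:480],1),r(w['img'][60:360,80:480],1)])]))
E
```

```text
[array([317.4, 162.3]), array([325. , 209.8]), array([273.5, 247.9])]
```

View pics/z.png

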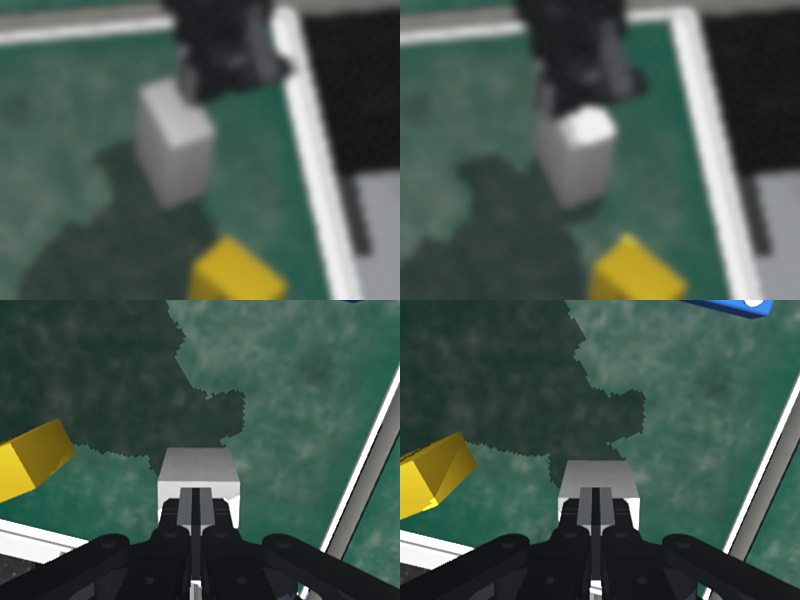

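Bottom right shows the shut fingers passing over the block's top. In the side view the real tip sits about 12–16 mm above the reported TCP. The block is unmoved, so I will retreat, go 14 mm lower and push again.

play_rows(steps=[[[-0.012,0,-0.005,0],[-0.02,0,0,0],[-0.025,0,0,0],[0,0,0.019,0],[0,0,0,0]]])

```text
time: 9.9
ee_pos: [0.4451, 0.1645, 0.0323]
tcp_rot: [-179.9, 0.1, 60.8]
wrist_force: [-0.7, 0.4, -0.7]
opening: -0.0001
grasp_force: 0.0
```

play_rows(steps=[[[0.006,0,0,0],[0.006,0,0,0],[0.004,0,0,0],[0.003,0,0,0],[0.003,0,0,0]]])

```text
time: 10.32
ee_pos: [0.4579, 0.1862, 0.0343]
tcp_rot: [180.0, -0.0, 60.9]
wrist_force: [0.1, 0.0, 0.4]
opening: 0.0001
grasp_force: 0.1
```

play_rows(steps=[[[0.002,0,0,0],[0.002,0,0,0],[0.002,0,0,0],[0.002,0,0,0],[0,0,0,0]]])

```text
time: 10.73
ee_pos: [0.4615, 0.1926, 0.0339]
tcp_rot: [-180.0, -0.0, 60.8]
wrist_force: [-0.2, 0.3, 0.2]
opening: 0.0
grasp_force: 0.0
```

```bash
python3 chk.py 5
```

```text
t 10.73 pos [0.4615 0.1926 0.0339] rot [-180.     -0.     60.84] tool d [ 0.0125  0.0002 -0.0141] F [-0.2  0.3  0.2] op 0.0 turn 0.004
[320.8183908 163.8183908] [310 150  21  31 435]
OOOOOOOOOOOOOoooo................########oooo
OOoooo...........................########oooo
.................................o#######oooo
.................................oo##oooooooo
.................................oo##oooooooo
......................oo....oooo.ooo##ooooooo
..........................OOOOOOoooo#####oooo
.O.......................oOOOOOOoooo#####ooo.
.O.......................oOOOOOOOooo##.......
B.B......................ooOOOOOOoooo........
BBBB......................oOOOOOOOo..........
BBBB......................ooOOOOOOo..........
BBBB......................ooOOOOOOo..........
BBBB..o...................oooOOOOoo..........
BBBB.ooo..................oooooooooo.........
.BBB...o.o.................ooooooooo.........
.BBBB....ooooo..............oooooooo.........
.BBBB.....ooooo.............oooooooo.........
.BBBB....o.ooooo.....oo.....oooooooo.........
oBBBB....o.oooooo....o.o.....ooooooo.........
.BBBB...o.....oooo...........ooooo...........
..BBBB.oo.....ooo.....ooo...oooo.............
..BBBB.o.......o......ooo...oo...............
..BBBB.ooooo..o...............o..............
..BBBB....oo..o......................o.......
..B.......ooo.....o...oo..............y......
....OO....ooo......oooo..........oo..yyyy....
.................................o.yyyyyyy...
...B.BB..................ooo.......yyyyyyyy..
o..BBB...................ooooo...oyyyyyyyyyy.
```

The block's top has now shifted about 4 px towards the bar while its base stays put, so it is tilting. I will continue.

play_rows(steps=[[[0.003,0,0,0],[0.003,0,0,0],[0.003,0,0,0],[0.003,0,0,0],[0,0,0,0]]])

```text
time: 11.25
ee_pos: [0.4675, 0.2033, 0.034]
tcp_rot: [180.0, -0.0, 60.8]
wrist_force: [-0.5, 0.3, -0.0]
opening: -0.0001
grasp_force: 0.0
```

```bash
python3 chk.py 6
```

```text
t 11.25 pos [0.4675 0.2033 0.034 ] rot [ 1.800e+02 -2.000e-02  6.085e+01] tool d [ 0.0002  0.0001 -0.014 ] F [-0.5  0.3 -0. ] op -0.0001 turn 0.004
[315.10794297 166.0509165 ] [301 152  29  29 491]
OOOOOOOOOOOOOooooo............#######oooo...O
OOooooo.......................#######oooo....
..............................o#######ooo....
..............................oo######ooo....
..............................oo##oooooooo...
......................oo......oo##ooooooooo..
.........................oo...ooo##ooooooooo.
.O.....................oOOOo..ooo#####oooooo.
.O....................OOOOOoooooo#####oooo...
B.B..................OOOOOOOooooo###.........
BBBB.................OOOOOOOoooooo...........
BBBB.................oOOOOOOOoooo............
BBBB..................oOOOOOOOooo............
BBBB.o................ooOOOOOOooo............
.BBB.ooo..............ooOOOOOooooo...........
.BBB...o.o.............ooOOOooooooo..........
.BBBB..oo.oooo..........ooooooooooo..........
.BBBB.....ooooo.......o.ooooooooooo..........
.BBBB..ooo.ooooo.....oo...ooooooooo..........
.BBBB...oo..ooooo....ooo..oooooooo...........
.BBBB.........oooo....oo....ooooo............
..BBBB.oo......oo.....oo...ooooo.............
..BBBB.oo......o......ooo...o................
..BBBB...oo...o..............................
..BBBB..o.oo.................................
..B.......ooo......o.oo...............y......
....OO....ooo......oooo..........oo..yyyy....
................................oo.yyyyyyy...
o..B.BB..................o...o.....yyyyyyyy..
...BBB........o..........oooo.....yyyyyyyyyy.
```

Tilting strongly; a little more.

play_rows(steps=[[[0.003,0,0,0],[0.003,0,0,0],[0.003,0,0,0],[0,0,0,0],[0,0,0,0]]])

```text
time: 11.77
ee_pos: [0.4716, 0.2109, 0.0339]
tcp_rot: [-180.0, 0.0, 60.8]
wrist_force: [-0.1, 0.6, -0.4]
opening: 0.0004
grasp_force: 0.0
```

```bash
python3 chk.py 7
```

```text
t 11.77 pos [0.4716 0.2109 0.0339] rot [-179.99    0.     60.85] tool d [-0.0084  0.0002 -0.0141] F [-0.1  0.6 -0.4] op 0.0004 turn 0.004
[304.30515759 174.72063037] [287 161  35  29 698]
OOOOOOOOOOOOOooooo..........#######oooo.....O
OOoooo......................#######oooo......
............................########ooo......
............................o#######ooo......
............................oo###oooooo......
......................oo....oo##oooooooo.....
............................oo##ooooooooo....
.O..........................ooo###oooooooo...
.O..........................ooo#####ooooo....
B.B.........................ooo#####ooo......
BBBB........................ooo##............
BBBB....................ooooooo..............
BBBB.................oooOOOOooo..............
BBBB..o..........ooOOOOOOOOOoo...............
.BBB.ooo......ooOOOOOOOOOOOOOo...............
.BBB..oo.o...oOOOOOOOOOOOOooOo...............
.BBBB..oooooooOOOOOOOOoOoOOOOOo..............
.BBBB.....oooooOOOOOOOOOOOOOOOo..............
.BBBB...oo.ooooOOOOOOOOOOOOOOOoo.............
.BBBB...oo.oooooOOOOOOOOOOOOooo..............
.BBBB...o.....oooOOOOOOOOoooooo..............
..BBBB.oo.....oooOOOOOOoooooooo..............
..BBBB.o......ooooOOoooooooooo...............
..BBBB.o.oo...ooooooooooooo...o..............
..BBBB....oooooooooooooo.....................
..B......ooooo.o.oooooo...............y......
....OO....oooo.....oooo..........ooo.yyyy....
...........oo.......................yyyyyy...
o..B.BB..................o..oo.....yyyyyyyy..
o..BBB...................oooo.....yyyyyyyyyy.
```

The block has toppled flat (holes up). I will back off and measure its pose from the side image.

play_rows(steps=[[[-0.01,0,0,0],[-0.02,0,0,0],[-0.02,0,0,0],[0,0,0,0],[0,0,0,0]]])

```text
time: 12.28
ee_pos: [0.447, 0.1662, 0.0343]
tcp_rot: [180.0, -0.0, 60.8]
wrist_force: [0.5, 1.5, -0.4]
opening: -0.0002
grasp_force: 0.0
```

```bash
cat > pose.py <<'E'
from h import *
from sys import argv
BC=np.array([.555,.2912]); a=np.radians(47.4); BX=np.array([np.cos(a),np.sin(a)]); BY=np.array([-BX[1],BX[0]])
def meas(n):
    c=cam(n); im=c['img']; 
    g=cv2.resize(im,None,fx=4,fy=4,interpolation=cv2.INTER_CUBIC); h=cv2.cvtColor(g,40)
    # rectify to table plane z=.025, bar frame: 0.25 mm/px, x:-160..20, y:-60..60
    S=4; xs=np.arange(-160,20,1/S); ys=np.arange(-70,70,1/S)
    X,Y=np.meshgrid(xs,ys); f=210/np.tan(np.radians(c['vfov'])/2)
    P=np.stack([BC[0]+X/1e3*BX[0]+Y/1e3*BY[0],BC[1]+X/1e3*BX[1]+Y/1e3*BY[1],np.full_like(X,.025)],-1)-c['xyz']
    q=P@rot(c); u=f*q[...,0]/q[...,2]+c['cx']; v=f*q[...,1]/q[...,2]+c['cy']
    r=cv2.remap(im,u.astype(np.float32),v.astype(np.float32),cv2.INTER_CUBIC)
    h=cv2.cvtColor(r,40); thr=int(argv[1]) if len(argv)>1 else 150
    m=((h[...,1]<60)&(h[...,2]>thr)).astype(np.uint8); m=cv2.morphologyEx(m,2,np.ones((13,13)));m=cv2.morphologyEx(m,3,np.ones((25,25)))
    k,l,st,ce=cv2.connectedComponentsWithStats(m)
    for i in range(1,k):
        if st[i,4]<5000: continue
        pts=np.argwhere(l==i)[:,::-1].astype(np.float32); R_=cv2.minAreaRect(pts)
        print(n,'centre own x,y mm',np.round([R_[0][0]/S-160,R_[0][1]/S-70],1),'size',np.round(np.array(R_[1])/S,1),'ang',round(R_[2],1),'area',st[i,4]/S/S)
    b=((h[...,1]>140)&(h[...,0]>95)&(h[...,0]<130)).astype(np.uint8); x,y,w,hh=cv2.boundingRect(b); print(n,'blue x',x/S-160,(x+w)/S-160,'y',y/S-70,(y+hh)/S-70)
    cv2.imwrite('pics/rect_%s.png'%n,r)
o=bot.get_obs(); d=o['ee_pos'][:2]-BC; print('t',round(o['time'],2),'TCP bar frame mm',(1e3*d@BX).round(1),(1e3*d@BY).round(1),'z',o['ee_pos'][2].round(4),'yaw err',(o['tcp_rot'][2]-47.4).round(2),'F',o['wrist_force'].round(1))
for n in('side','top'): meas(n)
E
python3 pose.py; python3 pose.py 120
```

```text
t 12.28 TCP bar frame mm -165.1 -5.1 z 0.0343 yaw err 13.36 F [ 0.5  1.5 -0.4]
side centre own x,y mm [-81.9  15.9] size [63.7 44.7] ang 13.2 area 2654.5625
side blue x -8.25 10.25 y -56.0 70.0
top centre own x,y mm [-81.2  13.9] size [60.8 41.7] ang 12.7 area 2413.4375
top blue x -9.0 9.5 y -59.25 62.0
t 12.38 TCP bar frame mm -164.1 -4.9 z 0.0342 yaw err 13.42 F [ 0.1 -0.2 -0.4]
side centre own x,y mm [-82.2  16.1] size [67.1 48.7] ang 13.8 area 3054.25
side blue x -8.25 10.25 y -56.0 70.0
top centre own x,y mm [-81.1  13.9] size [62.  42.8] ang 12.7 area 2525.9375
top blue x -9.0 9.5 y -59.25 62.25
```

Both views agree: the block lies flat with its centre at (−81, +14.5) mm in the bar frame, turned 13°. I will square the tool to the bar, lower it, and push slightly on the +y side so the block turns square.

play_rows(steps=[[[0,0,0,0.117],[0,0,0,0.117],[0.01,-0.012,0,0],[0.014,-0.012,0,0],[0,0,0,0]]])

```text
time: 12.9
ee_pos: [0.4461, 0.2033, 0.0339]
tcp_rot: [-180.0, -0.0, 47.5]
wrist_force: [-0.8, -0.1, 0.0]
opening: 0.0002
grasp_force: 0.0
```

play_rows(steps=[[[0,0,0.012,0],[0,0,0.01,0],[0,0,0.006,0],[0,0,0.004,0],[0,0,0,0]]])

```text
time: 13.32
ee_pos: [0.445, 0.2002, 0.0005]
tcp_rot: [-180.0, 0.1, 47.4]
wrist_force: [0.3, 0.7, -1.0]
opening: -0.0005
grasp_force: 0.0
```

```bash
python3 pose.py
```

```text
t 13.32 TCP bar frame mm -141.4 19.4 z 0.0005 yaw err 0.0 F [ 0.3  0.7 -1. ]
side centre own x,y mm [-81.9  15.9] size [63.7 44.6] ang 13.4 area 2651.8125
side blue x -8.25 10.25 y -56.0 70.0
top centre own x,y mm [-81.3  13.9] size [60.8 41.7] ang 12.7 area 2410.0625
top blue x -115.75 9.5 y -59.25 62.0
```

play_rows(steps=[[[0.006,0,0,0],[0.006,0,0,0],[0.004,0,0,0],[0.004,0,0,0],[0.004,0,0,0]]])

```text
time: 13.83
ee_pos: [0.4623, 0.2189, 0.0022]
tcp_rot: [180.0, 0.0, 47.4]
wrist_force: [-2.7, -3.8, 4.3]
opening: 0.0001
grasp_force: 2.4
```

play_rows(steps=[[[0.003,0,0,0],[0.003,0,0,0],[0.003,0,0,0],[0.003,0,0,0],[0.003,0,0,0]]])

```text
time: 14.25
ee_pos: [0.4722, 0.2296, 0.0023]
tcp_rot: [180.0, 0.0, 47.4]
wrist_force: [-3.6, -3.1, 5.7]
opening: 0.0003
grasp_force: 2.7
```

```bash
python3 pose.py
```

```text
t 14.25 TCP bar frame mm -101.4 19.3 z 0.0023 yaw err 0.02 F [-3.6 -3.1  5.7]
side centre own x,y mm [-74.1  16.9] size [48. 43.] ang 13.4 area 1758.125
side blue x -8.25 10.25 y -56.0 70.0
top centre own x,y mm [-67.6  16.5] size [33.2 40.9] ang 13.1 area 877.75
top blue x -94.5 9.5 y -59.25 62.25
```

The fingers are pressing on the block's top again (5.7 N up) and the block has not moved. The true tip offset is therefore about 23 mm. I will lift, back off, and go down to reported z ≈ −0.012.

play_rows(steps=[[[0,0,-0.008,0],[-0.02,0,0,0],[-0.024,0,0,0],[0,0,0,0],[0,0,0.008,0]]])

```text
time: 14.77
ee_pos: [0.4433, 0.1974, 0.0036]
tcp_rot: [179.9, -0.2, 47.4]
wrist_force: [0.4, -0.2, 1.6]
opening: 0.0001
grasp_force: 0.0
```

play_rows(steps=[[[0,0,0.004,0],[0,0,0.004,0],[0,0,0.003,0],[0,0,0.002,0],[0,0,0,0]]])

```text
time: 15.18
ee_pos: [0.4422, 0.1973, -0.0118]
tcp_rot: [-180.0, 0.1, 47.4]
wrist_force: [0.9, -0.2, 0.2]
opening: 0.0
grasp_force: 0.0
```

```bash
python3 pose.py; python3 -c "
from workcell import bot;print(bot.hold_point_z)"
```

```text
t 15.18 TCP bar frame mm -145.4 19.5 z -0.0118 yaw err 0.04 F [ 0.9 -0.2  0.2]
side centre own x,y mm [-81.9  15.8] size [63.7 44.6] ang 13.2 area 2665.375
side blue x -8.25 10.0 y -56.0 70.0
top centre own x,y mm [-81.2  13.9] size [60.7 41.7] ang 12.7 area 2411.0625
top blue x -118.25 9.5 y -59.25 62.25
0.0187
```

Block unmoved; tool low with no table contact. Push again.

play_rows(steps=[[[0.006,0,0,0],[0.006,0,0,0],[0.006,0,0,0],[0.004,0,0,0],[0.004,0,0,0]]])

```text
time: 15.7
ee_pos: [0.4603, 0.2168, -0.011]
tcp_rot: [-180.0, 0.0, 47.4]
wrist_force: [-1.1, -0.3, -0.4]
opening: 0.0002
grasp_force: 0.5
```

play_rows(steps=[[[0.003,0,0,0],[0.003,0,0,0],[0.003,0,0,0],[0.003,0,0,0],[0,0,0,0]]])

```text
time: 16.12
ee_pos: [0.4685, 0.2256, -0.011]
tcp_rot: [180.0, -0.0, 47.4]
wrist_force: [0.1, 0.0, 0.3]
opening: -0.0
grasp_force: 0.0
```

```bash
python3 pose.py
```

```text
t 16.12 TCP bar frame mm -106.8 19.3 z -0.011 yaw err 0.04 F [0.1 0.  0.3]
side centre own x,y mm [-64.3  10.3] size [60.4 43.8] ang 4.5 area 2534.3125
side blue x -8.25 10.25 y -56.25 70.0
top centre own x,y mm [-58.4   9. ] size [46.9 40.6] ang 3.9 area 1529.375
top blue x -91.5 9.5 y -59.25 62.0
```

The block now moves and turns (centre x ≈ −64, angle about 4°). I will recentre the fingers and carry on.

play_rows(steps=[[[-0.006,0,0,0],[0,0.006,0,0],[0.005,0,0,0],[0.004,0,0,0],[0.004,0,0,0]]])

```text
time: 16.63
ee_pos: [0.4776, 0.2265, -0.0109]
tcp_rot: [180.0, -0.0, 47.4]
wrist_force: [-0.6, -1.0, 1.3]
opening: 0.0002
grasp_force: 0.7
```

play_rows(steps=[[[0.003,0,0,0],[0.003,0,0,0],[0.002,0,0,0],[0,0,0,0],[0,0,0,0]]])

```text
time: 17.05
ee_pos: [0.4827, 0.2324, -0.0111]
tcp_rot: [-180.0, -0.0, 47.4]
wrist_force: [-0.9, 0.2, 0.1]
opening: 0.0001
grasp_force: 0.0
```

```bash
python3 pose.py
```

```text
t 17.05 TCP bar frame mm -92.2 13.4 z -0.0111 yaw err 0.04 F [-0.9  0.2  0.1]
side centre own x,y mm [-50.7   8.7] size [60.2 43.8] ang 0.5 area 2522.0625
side blue x -8.25 10.25 y -56.25 70.0
top centre own x,y mm [-47.5   6.8] size [40.5 52.5] ang 90.0 area 1581.3125
top blue x -80.25 9.5 y -59.25 62.0
```

play_rows(steps=[[[-0.004,0,0,0],[0,0.005,0,0],[0.005,0,0,0],[0.004,0,0,0],[0.003,0,0,0]]])

```text
time: 17.57
ee_pos: [0.4922, 0.2349, -0.0109]
tcp_rot: [180.0, -0.0, 47.4]
wrist_force: [-1.3, -1.8, 1.1]
opening: 0.0001
grasp_force: 0.7
```

play_rows(steps=[[[0.001,0,0,0],[0.001,0,0,0],[0.001,0,0,0],[0,0,0,0],[0,0,0,0]]])

```text
time: 17.98
ee_pos: [0.4938, 0.2371, -0.011]
tcp_rot: [-180.0, -0.0, 47.4]
wrist_force: [0.3, -0.5, -0.5]
opening: -0.0001
grasp_force: 0.0
```

```bash
python3 pose.py
```

```text
t 17.98 TCP bar frame mm -81.2 8.4 z -0.011 yaw err 0.04 F [ 0.3 -0.5 -0.5]
side centre own x,y mm [-40.    9.8] size [43. 61.] ang 90.0 area 2500.625
side blue x -7.75 10.25 y -56.25 70.0
top centre own x,y mm [-39.8   8. ] size [40. 58.] ang 90.0 area 1663.875
top blue x -108.0 9.5 y -59.25 62.0
```

Nearly there (about 2 mm to go), so I will push gently until the force rises.

play_rows(steps=[[[0.001,0,0,0],[0.001,0,0,0],[0.001,0,0,0],[0,0,0,0],[0,0,0,0]]])

```text
time: 18.5
ee_pos: [0.4959, 0.2393, -0.011]
tcp_rot: [180.0, -0.0, 47.4]
wrist_force: [-0.1, 0.2, -1.1]
opening: -0.0002
grasp_force: 0.0
```

play_rows(steps=[[[0.0005,0,0,0],[0.0005,0,0,0],[0,0,0,0],[0,0,0,0],[0,0,0,0]]])

```text
time: 18.92
ee_pos: [0.4963, 0.2397, -0.0111]
tcp_rot: [-180.0, 0.0, 47.4]
wrist_force: [-2.3, -2.8, 1.6]
opening: -0.0002
grasp_force: 1.7
```

play_rows(steps=[[[0.001,0,0,0],[0.001,0,0,0],[0,0,0,0],[0,0,0,0],[0,0,0,0]]])

```text
time: 19.33
ee_pos: [0.4963, 0.2397, -0.0111]
tcp_rot: [180.0, 0.2, 47.4]
wrist_force: [-9.8, -10.8, 8.2]
opening: 0.0001
grasp_force: 7.1
```

```bash
python3 pose.py
```

```text
t 19.33 TCP bar frame mm -77.6 8.3 z -0.0111 yaw err -0.01 F [ -9.8 -10.8   8.2]
side centre own x,y mm [-36.9  10. ] size [43.  59.8] ang 90.0 area 2470.5625
side blue x -7.75 10.25 y -56.0 70.0
top centre own x,y mm [-35.9   8. ] size [40.  57.2] ang 90.0 area 1610.125
top blue x -102.0 9.25 y -49.25 62.0
```

It is firmly against the bar: 15 N with no further motion. I will back off straight, then lift, and check.

play_rows(steps=[[[-0.003,0,0,0],[-0.01,0,0,0],[-0.02,0,0,0],[-0.02,0,0,0],[0,0,0,0]]])

```text
time: 19.85
ee_pos: [0.4598, 0.2005, -0.0113]
tcp_rot: [-180.0, 0.1, 47.4]
wrist_force: [0.0, 0.8, -0.7]
opening: -0.0002
grasp_force: 0.0
```

play_rows(steps=[[[0,0,-0.03,0],[0,0,-0.035,0],[0,0,-0.035,0],[-0.03,0,-0.03,0],[-0.04,0,-0.03,0]]])

```text
time: 20.27
ee_pos: [0.42, 0.1566, 0.1454]
tcp_rot: [180.0, -0.1, 47.5]
wrist_force: [0.6, 0.0, 0.7]
opening: -0.0001
grasp_force: 0.0
```

```bash
python3 pose.py; python3 - <<'E'
from h import *
r=cv2.imread('pics/rect_top.png'); h=cv2.cvtColor(r,40)
S=4
for y in range(-10,28,6):
    row=h[(y+70)*S]; bl=np.where((row[:,1]>140)&(row[:,0]>95)&(row[:,0]<130)&(np.arange(len(row))>560))[0]
    wh=np.where((row[:,1]<70)&(row[:,2]>140))[0]; wh=wh[wh<640]; print(y,'block',wh.min()/S-160 if len(wh) else 0,wh.max()/S-160 if len(wh) else 0,'bar',bl.min()/S-160)
d=[(n,cv2.absdiff(cam('top')['img'],cv2.imread('pics/top0.png'))[y0:y1,x0:x1].max(2)) for n,(x0,x1,y0,y1) in dict(mouse=(240,285,95,145),stamp=(212,236,230,252),key=(254,278,246,274),yellow=(295,316,240,266)).items()]
print([(n,(m>40).mean().round(3)) for n,m in d])
E
```

```text
t 20.27 TCP bar frame mm -190.4 8.2 z 0.1454 yaw err 0.11 F [0.6 0.  0.7]
side centre own x,y mm [-38.3  10.6] size [62.5 44.7] ang 0.0 area 2747.4375
side blue x -8.0 10.25 y -56.0 70.0
top centre own x,y mm [-37.5   8.4] size [41.2 60.5] ang 90.0 area 2478.5625
top blue x -9.0 9.5 y -59.25 62.0
-10 block -67.75 -7.25 bar -6.25
-4 block -67.75 -7.0 bar -6.0
2 block -67.75 -7.25 bar -6.25
8 block -67.75 -7.25 bar -6.25
14 block -67.75 -7.25 bar -6.25
20 block -67.75 -7.25 bar -6.25
26 block -67.75 -7.25 bar -6.25
[('mouse', np.float64(0.0)), ('stamp', np.float64(0.0)), ('key', np.float64(0.311)), ('yellow', np.float64(0.553))]
```

The block is flush (centre x ≈ −38) and square along its whole width. The image differences at the key and the yellow block look like the arm's shadow; nothing went near them.

```bash
python3 -c "
from workcell import bot;print(bot.job_done())"
```

```text
the job is handed in; nothing more can be done
None
```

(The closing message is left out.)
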